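Cap and pack the jam jars

TASK

First lift the empty jar carrier off its steel stand by its handle and set it down upright on the rubber mat. Then press the cap of every jam jar fully home and stand all the jars upright inside the carrier, leaving the carrier on the mat. Do not tip the carrier, and leave the other things on the table where they are.

Things in the scene. Friction and masses are not known exactly. Their poses are not given: they have to be found in the camera images.
- carrier_handle (a point): Middle of the handle bar of the plywood jar carrier, 103 mm above the carrier's underside. The dark wooden bar is 14 x 14 mm, runs along y between two end gables (36 mm wide, 110 mm high, at y = +-101 mm). Carrier 0.4 to 0.75 kg, balanced under the bar, z up; it starts upright and empty on the stand.
- carrier_floor (a point): Centre of the carrier's inner floor, 5 mm above its underside, axes as the handle's. Tray 190 x 210 mm (x, y), walls 30 mm high outside, clear inside 178 x 198 mm. The bar (underside 91 mm above this floor) divides it in two halves, each taking two jars, e.g. at x = +-52, y = +-50 mm.
- stand: Low steel stand, fixed, 200 x 220 mm (x, y), 60 mm high; origin at table level under its centre, z up.
- mat: Flat dark rubber packing mat, fixed, 250 x 270 mm (x, y), 4 mm thick; origin at the centre of its underside (table level), z up.
- board: Flat cream-coloured board, fixed, 250 x 270 mm (x, y), 6 mm thick, on which the jars stand at the start; origin at the centre of its underside (table level), z up.
- label_roll_mid (a point): Small loose white roll of labels, 52 mm in diameter and 24 mm high, near the middle of the board among the jars; this point is half-way up. Not part of the job.
- jar_a_mid (a point): One of three or four jars present (the rest are absent). Upright round jam jar: dark jam, glass body 58 mm in diameter, 66 mm high, to be gripped below its brass-coloured push-on cap (54 mm in diameter, 14 mm high); 80 mm high in all with the cap home, 88 mm with it proud; 0.15 to 0.3 kg. This point: on its axis, 40 mm above its underside; z up.
- cap_a (a joint): How far the cap of jar a has been pushed down, in m: 0 = standing 8 mm proud with a white neck showing, 0.008 = fully home. Stiff: it takes about 7 N straight down to move it, and it stays where it is left.
- jar_b_mid (a point): Jar like jar a, may be absent. Upright round jam jar: dark jam, glass body 58 mm in diameter, 66 mm high, to be gripped below its brass-coloured push-on cap (54 mm in diameter, 14 mm high); 80 mm high in all with the cap home, 88 mm with it proud; 0.15 to 0.3 kg. This point: on its axis, 40 mm above its underside; z up.
- cap_b (a joint): How far the cap of jar b has been pushed down, in m: 0 = standing 8 mm proud with a white neck showing, 0.008 = fully home. Stiff: it takes about 7 N straight down to move it, and it stays where it is left.
- jar_c_mid (a point): Jar like jar a, may be absent. Upright round jam jar: dark jam, glass body 58 mm in diameter, 66 mm high, to be gripped below its brass-coloured push-on cap (54 mm in diameter, 14 mm high); 80 mm high in all with the cap home, 88 mm with it proud; 0.15 to 0.3 kg. This point: on its axis, 40 mm above its underside; z up.
- cap_c (a joint): How far the cap of jar c has been pushed down, in m: 0 = standing 8 mm proud with a white neck showing, 0.008 = fully home. Stiff: it takes about 7 N straight down to move it, and it stays where it is left.
- jar_d_mid (a point): Jar like jar a, may be absent. Upright round jam jar: dark jam, glass body 58 mm in diameter, 66 mm high, to be gripped below its brass-coloured push-on cap (54 mm in diameter, 14 mm high); 80 mm high in all with the cap home, 88 mm with it proud; 0.15 to 0.3 kg. This point: on its axis, 40 mm above its underside; z up.
- cap_d (a joint): How far the cap of jar d has been pushed down, in m: 0 = standing 8 mm proud with a white neck showing, 0.008 = fully home. Stiff: it takes about 7 N straight down to move it, and it stays where it is left.
- spray: Loose white bottle, 60 mm in diameter, 170 mm high, beyond the work area; origin at the middle of its underside. Not part of the job.
- tin: Loose aluminium can, 80 mm in diameter, 110 mm high, beyond the work area; origin at the middle of its underside. Not part of the job.
- spatula: Loose spatula lying on the table at the left. Not part of the job.

How it is judged:
By the outcome, as a careful person would: the job done as asked, in the order asked, and still so for the second after the job is handed in, with the robot touching nothing.
Of jar_a, jar_b, jar_c, jar_d only 3 to 4 are there at a start; the rules pass over those that are not, and their reading is None.
At some moment in a run one of jar_a, jar_b, jar_c, jar_d may be knocked a few centimetres aside while the robot is not near it.
It also fails if it takes over 210 s, if anything falls off the work surface, if the arm or the gripper's body presses on something with over 40 N, if the wrist force passes 120 N, or if a joint passes its speed limit or range.

ROBOT

A 6-joint arm with a two-finger parallel gripper is mounted at the origin on the work surface. World frame = base frame: x ahead of the robot, y to its left, z up, the work surface at z = 0. Lengths are in mm, angles in degrees, forces in N, time in s.
With the tool pointing down it reaches from about 300 to 850 mm from the base axis. Payload 4.2 kg.
Tool frame: the origin (TCP) lies at the very end of the fingers, on their centre line; the grasp point (between the pads) lies 19 mm behind it; z points along the fingers, y is the line along which they close (so a half turn about z gives the same grasp; the last joint's range is limited). The gripper opens to 91 mm and grips with 3 to 60 N. Pads are 32 mm wide; open, the fingers measure 118 mm over their backs; the gripper's body (76 mm by 178 mm) begins 60 mm behind the grasp point.
Start: joints at [-74.026, 18.312, 89.639, -0, 72.044, -1.146], TCP at [169.268, -549.538, 213.976] pointing down, gripper open.
Joint ranges: [-177.97, 177.97], [-48.28, 115.42], [12.27, 149.76], [-77.06, 257.06], [2.81, 150.46], [-146.56, 146.56]. Speed limits (degrees/s): [147.25, 147.25, 180, 180, 180, 180].

INTERFACE

Orientations are given as [roll, pitch, yaw] about the fixed x, y, z axes, in that order (R = Rz(yaw) Ry(pitch) Rx(roll)).
In Python, from workcell import env, eyes gives the robot as it stands.
- The arm moves only by the tool send_rows, never from a script. Its argument "targets" is text: rows parted by semicolons, each of 7 numbers parted by spaces: the shift along the tool's x, y, z in m, then the turn, a rotation vector about the tool's x, y, z in degrees, then the opening in per cent of the stroke, from 0 (shut) to 100 (fully open). A call has 1 to 12 rows; each row is the pose to reach, as a shift and turn from the pose commanded when the call began, along the tool's axes at that moment; what a row does not reach only later rows make up. A row lasts 1/12 s, in which the tool goes at most 41.7 mm and 7.16 degrees, less where a joint would pass 70% of its speed; a pose out of reach is approached as far as the arm can. A call with a gripper value outside its range is refused whole. The fingers move at their own pace and stop on an object; "grip_force" is the grip in N (left out, the last holds). Time passes only in rows, so rows that repeat a pose let the fingers close. It gives the time, the measured TCP pose, the force, the opening and the grip force at its end, in the units of the state.
- env.state(): the state, without advancing time (a new reading comes with each control period).
- eyes.grab_frame(name): name is "scene" or "top"; returns a dict with "image" (420x560x3 uint8, blue, green, red), "fovy" (degrees; the focal length in pixels is half the picture's height over the tangent of half this angle, whatever the lens; pixels are square), "cx", "cy" (the principal point, pixels), "eye" and "attitude" of the camera in the world. Camera axes: x right, y up, looking along -z (the intrinsics and any distortion apply to the point x, -y, -z); pixel columns grow to the right and rows downward; lengths in mm; the calibration is good to about 2 mm. A picture is of the moment at which its call begins. There is no depth.
- env.job_done(): hands the job in; it is judged then, once.
The state is a dict: "time_s": time; "qpos": joint angles; "qvel": joint speeds; "effort": joint torques, N m; "ee_pos": TCP position; "ee_rot": TCP orientation; "force": force on the tool from outside, world axes, zero at the start; "torque": the same for the moment, N m; "gripper_width": finger opening in mm; "gripper_force": force on a finger pad.
Only numpy, scipy, OpenCV 4.12 (cv2) and the standard library are available. Lean on these libraries where they do the work, as an engineer would, in place of code of your own. Each camera call takes 0.05 s, during which the arm holds its last target. There are 200 camera calls.

## Working session

There is one attempt and no reset: what is moved stays moved. The work goes in short steps, Python scripts to look and compute and a tool call to move; the robot and the scene stay as the last step left them, time stands still between calls to the robot, and variables do not carry over. Pictures are saved under pics/ and viewed, at most 14 in all, crops included, and the job is handed in when it is done.

Besides the shell and the picture viewer there is one more tool, called after "Call:" in YAML: its name, and indented under it one key for each argument. send_rows: Moves the arm, as the interface text tells. Its arguments: {"type":"object","properties":{"targets":{"type":"string"},"grip_force":{"type":"number"}},"required":["targets"]}

```bash
mkdir -p pics; ls
python3 - <<'E'
from workcell import env, eyes
import cv2
for n in("scene","top"):
    f=eyes.grab_frame(n); cv2.imwrite(f"pics/{n}0.png",f["image"]); print({k:v for k,v in f.items() if k!="image"})
print(env.state())
E
```

```text
pics
{'fovy': 57.36086319421468, 'cx': 284.02689357222187, 'cy': 211.63893953419117, 'eye': array([1321.90097998, -356.46860474,  774.7017583 ]), 'attitude': array([52.71715607,  0.36995976, 59.77631081])}
{'fovy': 50.42339019208997, 'cx': 280.68707147006637, 'cy': 212.15643452727645, 'eye': array([ 371.89465505,   87.09451288, 1463.10182313]), 'attitude': array([  8.50237292,  -0.96064103, -88.7892593 ])}
{'time_s': 0.1, 'qpos': array([-7.40250621e+01,  1.83483577e+01,  8.96989083e+01,  8.82190183e-05,
        7.20432050e+01, -1.14500778e+00]), 'qvel': array([-0.04871382, -0.03753299, -0.24118702, -0.05423118,  0.04988558,
       -0.00556187]), 'effort': array([ 7.02780289e-04, -4.13331699e+01, -2.32508111e+01,  7.29790097e-02,
        4.22123086e-02, -6.59314787e-05]), 'ee_pos': array([ 169.15249151, -549.09317365,  213.20398223]), 'ee_rot': array([-1.79909549e+02, -1.89172690e-03,  1.71199169e+01]), 'force': array([-0.0910338 ,  0.35102358,  0.60679072]), 'torque': array([-0.01544826, -0.01745727,  0.02150751]), 'gripper_force': 0.0, 'gripper_width': 91.36057722064496}
```

View pics/scene0.png

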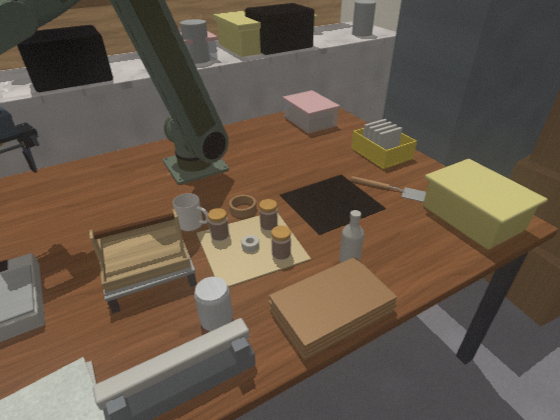

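View pics/top0.png

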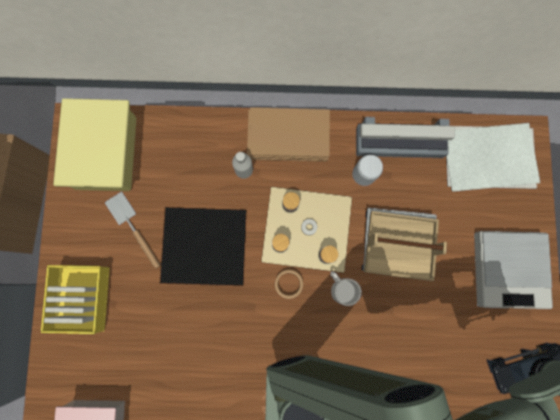

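The scene shows the carrier on its stand at (145,250), the board with 3 jars at (218,225), (269,215), (281,243), the roll at (250,243) and the mat at (332,202). In the top view the caps are at (291,201), (281,242), (329,254), the bar runs (375,238)–(445,247), and the mat is at (203,246).

```bash
cat > h.py <<'E'
from workcell import env, eyes
import cv2, numpy as np
from scipy.spatial.transform import Rotation as R
def grab(n,save=None):
    f=eyes.grab_frame(n)
    if save: cv2.imwrite(save,f["image"])
    return f
def cam(f):
    fl=210/np.tan(np.radians(f["fovy"]/2)); return fl,R.from_euler("xyz",f["attitude"],degrees=True).as_matrix()
def proj(f,p):
    fl,M=cam(f); q=(np.atleast_2d(p)-f["eye"])@M
    return np.c_[f["cx"]+fl*q[:,0]/-q[:,2], f["cy"]+fl*q[:,1]/q[:,2]]
def ray(f,uv,z):
    fl,M=cam(f); uv=np.atleast_2d(uv).astype(float)
    d=np.c_[(uv[:,0]-f["cx"])/fl,-(uv[:,1]-f["cy"])/fl,-np.ones(len(uv))]@M.T
    return f["eye"]+d*((z-f["eye"][2])/d[:,2])[:,None]
def tomove(p):  # TCP target (mm world) -> shift in tool axes (m)
    s=env.state(); return R.from_euler("xyz",s["ee_rot"],degrees=True).inv().apply(np.array(p)-s["ee_pos"])/1000
def blobs(m,amin):
    n,l,st,c=cv2.connectedComponentsWithStats(m.astype(np.uint8))
    return [(st[i],c[i],l==i) for i in range(1,n) if st[i][4]>=amin]
E
python3 - <<'E'
from h import *
t=grab("top"); s=grab("scene"); 
for n,f in(("top",t),("scene",s)):
    h=cv2.cvtColor(f["image"],cv2.COLOR_BGR2HSV)
    H,S,V=h[...,0],h[...,1],h[...,2]
    for st,c,_ in blobs((H>10)&(H<22)&(S>150)&(V>130),30):
        if 170<c[0]<460 and 180<c[1]<280: print(n,"cap",st,c.round(1))
    for nm,m,a in(("mat",V<30,3000),("board",(S>40)&(S<120)&(V>150)&(H<35),2500)):
        for st,c,l in blobs(m,a):
            if 150<c[0]<450 and 150<c[1]<330:
                r=cv2.minAreaRect(cv2.findNonZero(l.astype(np.uint8))); b=cv2.boxPoints(r)
                print(n,nm,st,b.round(1).tolist(),ray(f,b,5)[:,:2].round().tolist(),ray(f,[r[0]],5).round())
a=t["image"][185:295,255:455]; cv2.imwrite("pics/t1.png",cv2.resize(a,None,fx=4,fy=4,interpolation=cv2.INTER_CUBIC))
a=s["image"][185:315,85:310]; cv2.imwrite("pics/s1.png",cv2.resize(a,None,fx=3.5,fy=3.5,interpolation=cv2.INTER_CUBIC))
E
```

```text
top board [ 261  187   91   84 5101] [[260.29998779296875, 262.5], [269.6000061035156, 186.1999969482422], [353.0, 196.3000030517578], [343.70001220703125, 272.6000061035156]] [[424.0, 130.0], [677.0, 106.0], [649.0, -173.0], [397.0, -142.0]] [[535. -19.   5.]]
scene board [ 201  216   80   70 2881] [[197.3000030517578, 233.89999389648438], [262.3999938964844, 212.1999969482422], [280.8999938964844, 267.70001220703125], [215.8000030517578, 289.3999938964844]] [[407.0, -139.0], [412.0, 85.0], [663.0, 11.0], [645.0, -175.0]] [[542. -60.   5.]]
scene board [ 270  259  125   86 5551] [[269.79998779296875, 294.6000061035156], [366.1000061035156, 243.0], [394.79998779296875, 296.6000061035156], [298.5, 348.20001220703125]] [[732.0, -61.0], [704.0, 281.0], [901.0, 211.0], [902.0, -80.0]] [[817.  76.   5.]]
```

View pics/t1.png

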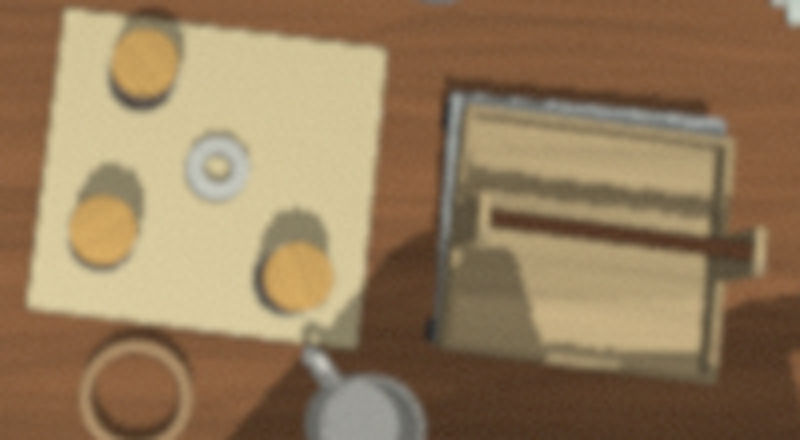

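View pics/s1.png

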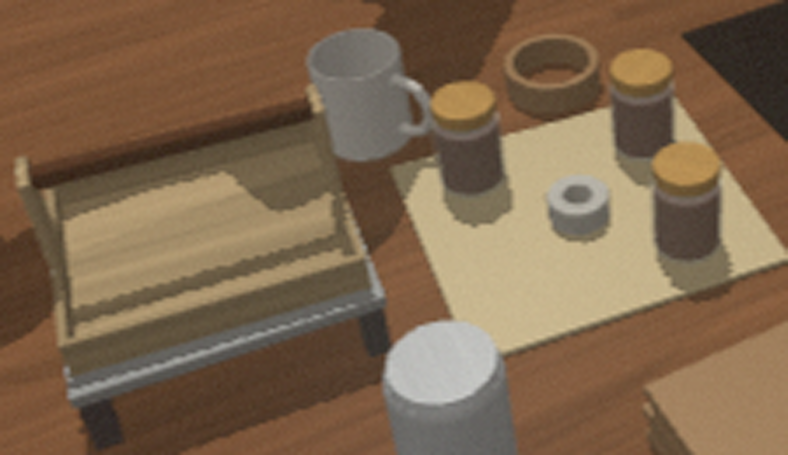

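The crops show board corners at crop (65,8), (387,48), (357,347), (27,307); caps at (146,62), (104,231), (297,276), all proud; the roll at (217,167); and bar ends at (490,218) and (755,250). There is no fourth jar.

Run:
```python
from h import *
t=grab("top"); s=grab("scene")
T=lambda l:np.array(l)/4.+[255,185]-.375
S=lambda l:np.array(l)/3.5+[85,185]-.36
b=ray(t,T([(65,8),(387,48),(357,347),(27,307)]),6); print("board",b.round(),np.linalg.norm(b-np.roll(b,-1,0),axis=1),b.mean(0))
print("caps top",ray(t,T([(146,62),(104,231),(297,276)]),94).round(1).tolist())
print("caps scene",ray(s,S([(686,165),(641,72),(463,104)]),94).round(1).tolist())
print("roll",ray(t,T([(217,167)]),30).round(1), ray(s,S([(579,190)]),30).round(1))
g=ray(t,T([(484,216),(761,250)]),170); print("bar",g.round(1),np.linalg.norm(g[0]-g[1]),g.mean(0))
g=ray(s,S([(316,93),(23,163)]),170); print("bar scene",g.round(1),np.linalg.norm(g[0]-g[1]),g.mean(0))
m=cv2.cvtColor(t["image"],cv2.COLOR_BGR2HSV)[...,2]
m=t["image"].max(2)<40
for st,c,l in blobs(m[200:300,150:255],2000):
    r=cv2.minAreaRect(cv2.findNonZero(l.astype(np.uint8))); q=cv2.boxPoints(r)+[150,200]; w=ray(t,q,4)
    print("mat",st,w.round(),w.mean(0),np.linalg.norm(w-np.roll(w,-1,0),axis=1))
x=s["image"][170:235,270:390]
m=x.max(2)<40
for st,c,l in blobs(m,1500):
    cn=max(cv2.findContours(l.astype(np.uint8),0,2)[0],key=cv2.contourArea); q=cv2.approxPolyDP(cn,6,True)[:,0]+[270,170]
    w=ray(s,q,4);print("mat scene",w.round(),w.mean(0))
```

```text
board [[ 675.  102.    6.]
 [ 648. -167.    6.]
 [ 401. -142.    6.]
 [ 427.  127.    6.]] [270.12413548 248.62392122 269.8391234  249.49336032] [537.83318843 -20.15374692   6.        ]
caps top [[615.7, 36.7, 94.0], [483.2, 66.7, 94.0], [452.0, -82.0, 94.0]]
caps scene [[621.1, 36.0, 94.0], [494.8, 64.0, 94.0], [458.8, -84.4, 94.0]]
roll [[542.3 -24.6  30. ]] [[537.5 -20.3  30. ]]
bar [[ 494.2 -209.   170. ]
 [ 473.9 -411.3  170. ]] 203.36980691788062 [ 484.02671384 -310.16315405  170.        ]
bar scene [[ 486.5 -204.1  170. ]
 [ 460.8 -406.   170. ]] 203.45491725769836 [ 473.62453108 -305.04389662  170.        ]
mat [  12    8   83   76 5826] [[356. 447.   4.]
 [596. 453.   4.]
 [593. 186.   4.]
 [353. 186.   4.]] [474.63464245 317.99345258   4.        ] [239.78880348 266.65477837 240.13716758 260.23777998]
```

```bash
cat >> h.py <<'E'
def plan(*pts):  # each (x,y,z,yaw): print shift (m) and tool-z turn from the present pose
    s=env.state(); y0=s["ee_rot"][2]; M=R.from_euler("xyz",[180,0,y0],degrees=True)
    for x,y,z,yaw in pts:
        d=M.inv().apply(np.array([x,y,z])-s["ee_pos"])/1000
        print(d.round(4).tolist(),"turn z",round(-((yaw-y0+180)%360-180),2))
E
python3 -c "
from h import *
plan((482,-308,250,84))"
```

```text
[0.3699, -0.1386, -0.0363] turn z -66.88
```

Call:
send_rows:
  targets: "0.03 -0.011 -0.036 0 0 -6 100;0.07 -0.026 -0.036 0 0 -13 100;0.11 -0.041 -0.036 0 0 -20 100;0.145 -0.054 -0.036 0 0 -27 100;0.18 -0.068 -0.036 0 0 -33 100;0.215 -0.081 -0.036 0 0 -39 100;0.25 -0.094 -0.036 0 0 -45 100;0.285 -0.107 -0.036 0 0 -51 100;0.32 -0.12 -0.036 0 0 -57 100;0.35 -0.131 -0.036 0 0 -63 100;0.37 -0.1386 -0.036 0 0 -66.9 100;0.37 -0.1386 -0.036 0 0 -66.9 100"

```text
time_s: 1.3
ee_pos: [485.1, -305.4, 249.6]
ee_rot: [179.9, -0.1, 84.4]
force: [0.3, -0.3, -1.2]
gripper_width: 91.2
gripper_force: 0.0
```

Run:
```python
from h import *
s=env.state(); print(s["ee_pos"],s["ee_rot"],s["force"])
t=grab("top"); f=grab("scene")
a=t["image"][180:320,340:480]; a=cv2.resize(a,None,fx=4,fy=4,interpolation=cv2.INTER_CUBIC); cv2.imwrite("pics/t2.png",a)
a=f["image"][160:315,85:285]; cv2.imwrite("pics/s2.png",cv2.resize(a,None,fx=3.8,fy=3.8,interpolation=cv2.INTER_CUBIC))
```

```text
[ 485.10305163 -305.40101278  249.57692032] [ 1.79932542e+02 -8.31135634e-02  8.43797655e+01] [ 0.25056808 -0.33785339 -1.18534068]
```

View pics/s2.png

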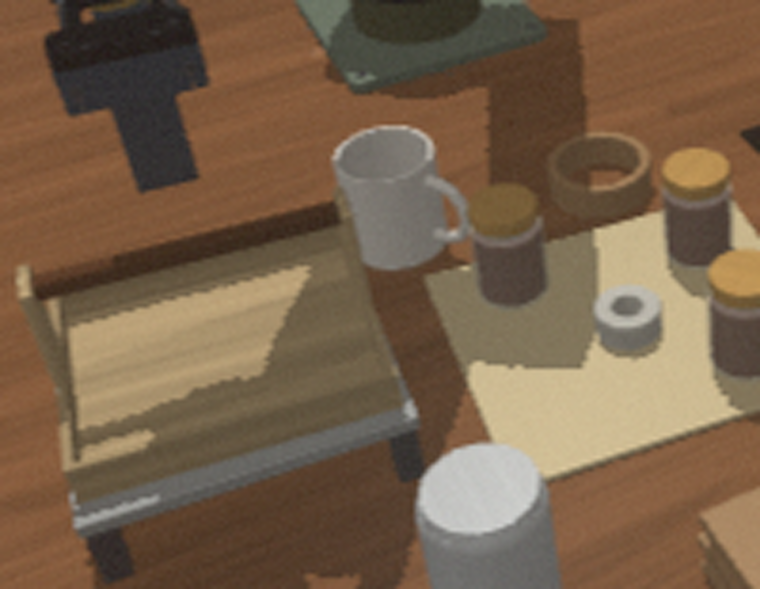

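The front fingertip hangs above the middle of the bar at crop (168,183), with the bar running (30,280)–(340,212). Descending.

```bash
python3 -c "
from h import *
plan((482,-308,144,84))"
```

```text
[-0.0003, -0.0002, 0.1057] turn z 0.07
```

Call:
send_rows:
  targets: "0 0 0.02 0 0 0 100;0 0 0.04 0 0 0 100;0 0 0.06 0 0 0 100;0 0 0.08 0 0 0 100;0 0 0.1 0 0 0 100;0 0 0.1057 0 0 0 100;0 0 0.1057 0 0 0 100"

```text
time_s: 1.98
ee_pos: [480.2, -308.4, 142.8]
ee_rot: [-179.8, -0.1, 83.9]
force: [0.3, -0.6, -0.2]
gripper_width: 91.1
gripper_force: 0.0
```

Call:
send_rows:
  targets: "0 0 0 0 0 0 0;0 0 0 0 0 0 0;0 0 0 0 0 0 0;0 0 0 0 0 0 0;0 0 0 0 0 0 0;0 0 0 0 0 0 0;0 0 0 0 0 0 0;0 0 0 0 0 0 0;0 0 0 0 0 0 0;0 0 0 0 0 0 0"
  grip_force: 10

```text
time_s: 2.82
ee_pos: [482.1, -308.1, 144.2]
ee_rot: [-180.0, 0.0, 84.0]
force: [0.5, -0.0, 0.4]
gripper_width: 27.5
gripper_force: 0.0
```

Call:
send_rows:
  targets: "0 0 0 0 0 0 0;0 0 0 0 0 0 0;0 0 0 0 0 0 0;0 0 0 0 0 0 0;0 0 0 0 0 0 0;0 0 0 0 0 0 0;0 0 0 0 0 0 0;0 0 0 0 0 0 0"

```text
time_s: 3.48
ee_pos: [482.4, -308.2, 144.3]
ee_rot: [180.0, 0.0, 84.0]
force: [4.5, 0.5, -1.4]
gripper_width: 13.9
gripper_force: 10.0
```

Call:
send_rows:
  targets: "0 0 0 0 0 0 0;0 0 0 0 0 0 0;0 0 0 0 0 0 0;0 0 -0.005 0 0 0 0;0 0 -0.01 0 0 0 0;0 0 -0.015 0 0 0 0;0 0 -0.02 0 0 0 0;0 0 -0.03 0 0 0 0;0 0 -0.04 0 0 0 0;0 0 -0.05 0 0 0 0;0 0 -0.06 0 0 0 0;0 0 -0.06 0 0 0 0"
  grip_force: 45

```text
time_s: 4.48
ee_pos: [483.4, -309.0, 207.4]
ee_rot: [179.7, 0.2, 84.0]
force: [1.2, -0.6, -6.1]
gripper_width: 13.7
gripper_force: 45.0
```

```bash
python3 -c "
from h import *
plan((480,-308,264,84),(478,5,264,87),(476,318,264,90))"
```

```text
[0.0007, -0.0035, -0.0566] turn z 0.02
[0.3118, -0.0381, -0.0566] turn z -2.98
[0.6229, -0.0727, -0.0566] turn z -5.98
```

Call:
send_rows:
  targets: "0 0 -0.01 0 0 0 0;0 -0.001 -0.025 0 0 0 0;0 -0.002 -0.04 0 0 0 0;0 -0.003 -0.05 0 0 0 0;0.005 -0.004 -0.056 0 0 0 0;0.015 -0.005 -0.0566 0 0 0 0;0.03 -0.007 -0.0566 0 0 -0.3 0;0.05 -0.009 -0.0566 0 0 -0.5 0;0.075 -0.012 -0.0566 0 0 -0.7 0;0.1 -0.015 -0.0566 0 0 -1 0;0.125 -0.0175 -0.0566 0 0 -1.2 0;0.15 -0.02 -0.0566 0 0 -1.5 0"

```text
time_s: 5.48
ee_pos: [476.5, -153.9, 259.7]
ee_rot: [-179.8, -0.1, 85.6]
force: [0.3, 0.1, -6.0]
gripper_width: 13.7
gripper_force: 45.0
```

```bash
python3 -c "
from h import *
s=env.state();print(s['ee_pos'],s['ee_rot'],s['force'],s['torque'])
plan((476,318,264,90))"
```

```text
[ 476.46340577 -153.92103332  259.71340573] [-1.79848816e+02 -8.87398598e-02  8.55732403e+01] [ 0.25458896  0.11237792 -6.02118035] [ 0.00129849 -0.22388247  0.03516112]
[0.4705, -0.0369, -0.0043] turn z -4.43
```

Call:
send_rows:
  targets: "0.025 -0.002 0 0 0 -0.3 0;0.055 -0.0045 0 0 0 -0.5 0;0.09 -0.007 0 0 0 -0.9 0;0.125 -0.01 0 0 0 -1.2 0;0.16 -0.0125 0 0 0 -1.5 0;0.195 -0.0155 0 0 0 -1.9 0;0.23 -0.018 0 0 0 -2.2 0;0.265 -0.021 0 0 0 -2.5 0;0.3 -0.0235 0 0 0 -2.9 0;0.335 -0.026 0 0 0 -3.2 0;0.365 -0.029 0 0 0 -3.5 0;0.39 -0.031 0 0 0 -3.8 0"

```text
time_s: 6.48
ee_pos: [474.8, 237.5, 259.7]
ee_rot: [-179.8, -0.0, 89.5]
force: [1.3, -0.0, -7.3]
gripper_width: 13.8
gripper_force: 45.0
```

Call:
send_rows:
  targets: "0.02 -0.002 0 0 0 -0.2 0;0.04 -0.003 0 0 0 -0.3 0;0.055 -0.0045 0 0 0 -0.4 0;0.067 -0.0055 0 0 0 -0.5 0;0.076 -0.006 0 0 0 -0.6 0;0.08 -0.006 0 0 0 -0.6 0;0.08 -0.006 0 0 0 -0.6 0;0.08 -0.006 0 0 0 -0.6 0;0.08 -0.006 0 0 0 -0.6 0"

```text
time_s: 7.23
ee_pos: [472.4, 313.5, 260.8]
ee_rot: [-180.0, 0.0, 89.9]
force: [-0.2, -0.4, -6.8]
gripper_width: 13.6
gripper_force: 45.0
```

Run:
```python
from h import *
s=env.state();print(s['ee_pos'],s['ee_rot'],s['force'],s['torque'])
plan((476,318,92,90))
t=grab("top"); f=grab("scene")
a=t["image"][160:300,130:270]; a=cv2.resize(a,None,fx=3.5,fy=3.5,interpolation=cv2.INTER_CUBIC)
b=f["image"][120:240,260:420]; b=cv2.resize(b,None,fx=3,fy=3,interpolation=cv2.INTER_CUBIC)
c=np.zeros((490,490+480,3),np.uint8);c[:490,:490]=a;c[:360,490:]=b
c=cv2.resize(c,(800,404));cv2.imwrite("pics/c3.png",c)
```

```text
[472.40299314 313.45221142 260.83038703] [-1.79993559e+02  4.77873160e-02  8.98638229e+01] [-0.17403212 -0.36078243 -6.84981657] [-0.03769302 -0.10999557 -0.02097674]
[0.0046, 0.0036, 0.1688] turn z -0.14
```

View pics/c3.png

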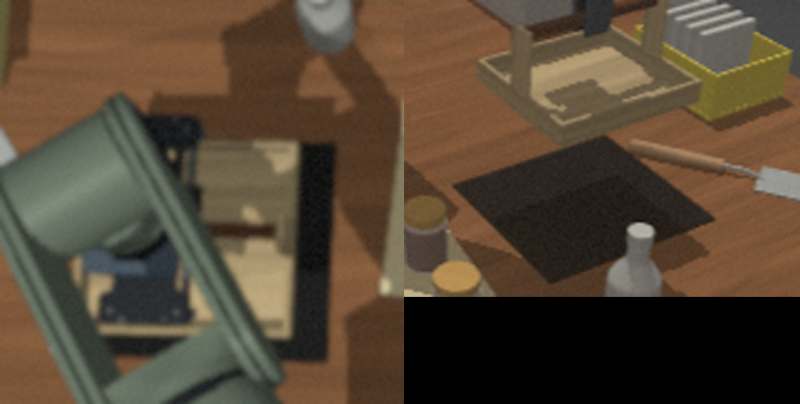

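The carrier hangs level over the mat, well inside its edges. Lowering it.

Call:
send_rows:
  targets: "0.002 0.001 0.012 0 0 0 0;0.0046 0.0036 0.03 0 0 0 0;0.0046 0.0036 0.05 0 0 0 0;0.0046 0.0036 0.07 0 0 0 0;0.0046 0.0036 0.09 0 0 0 0;0.0046 0.0036 0.11 0 0 0 0;0.0046 0.0036 0.13 0 0 0 0;0.0046 0.0036 0.145 0 0 0 0;0.0046 0.0036 0.155 0 0 0 0;0.0046 0.0036 0.162 0 0 0 0;0.0046 0.0036 0.165 0 0 0 0;0.0046 0.0036 0.165 0 0 0 0"

```text
time_s: 8.33
ee_pos: [476.1, 318.9, 95.7]
ee_rot: [-180.0, 0.0, 89.9]
force: [0.0, 0.2, -6.4]
gripper_width: 13.6
gripper_force: 45.0
```

Call:
send_rows:
  targets: "0 0 0.001 0 0 0 0;0 0 0.002 0 0 0 0;0 0 0.003 0 0 0 0;0 0 0.003 0 0 0 0;0 0 0.003 0 0 0 0"

```text
time_s: 8.75
ee_pos: [476.0, 319.1, 93.1]
ee_rot: [180.0, -0.0, 89.9]
force: [-0.7, 0.2, -7.6]
gripper_width: 13.7
gripper_force: 45.0
```

Call:
send_rows:
  targets: "0 0 0.001 0 0 0 0;0 0 0.002 0 0 0 0;0 0 0.003 0 0 0 0;0 0 0.004 0 0 0 0;0 0 0.0045 0 0 0 0;0 0 0.0045 0 0 0 0;0 0 0.0045 0 0 0 0"

```text
time_s: 9.33
ee_pos: [475.8, 318.9, 88.3]
ee_rot: [-180.0, 0.0, 89.9]
force: [-0.1, -0.4, -6.1]
gripper_width: 13.6
gripper_force: 45.0
```

Call:
send_rows:
  targets: "0 0 0.0005 0 0 0 0;0 0 0.001 0 0 0 0;0 0 0.0015 0 0 0 0;0 0 0.0015 0 0 0 0;0 0 0.0015 0 0 0 0"

```text
time_s: 9.75
ee_pos: [475.8, 319.0, 88.3]
ee_rot: [180.0, -0.0, 89.9]
force: [-3.4, -2.0, 5.2]
gripper_width: 13.5
gripper_force: 45.0
```

Call:
send_rows:
  targets: "0 0 -0.001 0 0 0 0;0 0 -0.001 0 0 0 60;0 0 -0.001 0 0 0 60;0 0 -0.001 0 0 0 60;0 0 -0.001 0 0 0 60;0 0 -0.001 0 0 0 60;0 0 -0.001 0 0 0 60;0 0 -0.001 0 0 0 60"
  grip_force: 10

```text
time_s: 10.42
ee_pos: [476.0, 319.0, 87.8]
ee_rot: [180.0, -0.0, 89.9]
force: [0.0, 0.7, -0.9]
gripper_width: 54.5
gripper_force: 0.0
```

Call:
send_rows:
  targets: "0 0 -0.02 0 0 0 60;0 0 -0.04 0 0 0 60;0 0 -0.07 0 0 0 60;0 0 -0.1 0 0 0 60;0 0 -0.13 0 0 0 60;-0.03 0 -0.14 0 0 0 60;-0.07 0 -0.14 0 0 0 60;-0.11 0 -0.14 0 0 0 60;-0.15 0 -0.14 0 0 0 60;-0.19 0 -0.14 0 0 0 60;-0.23 0 -0.14 0 0 0 60;-0.25 0 -0.14 0 0 0 60"

```text
time_s: 11.42
ee_pos: [474.9, 65.4, 228.0]
ee_rot: [180.0, 0.1, 89.8]
force: [0.1, 0.2, 0.0]
gripper_width: 54.7
gripper_force: 0.0
```

```bash
cat >> h.py <<'E'
def caps(f,name,img=None,save=None):
    img=f["image"] if img is None else img
    h=cv2.cvtColor(img,cv2.COLOR_BGR2HSV).astype(int)
    m=(h[...,0]>=12)&(h[...,0]<=24)&(h[...,1]>135)&(h[...,2]>100)
    out=[]
    for st,c,l in blobs(m,40):
        if st[4]<700: out.append((st.tolist(),c.round(1).tolist(),ray(f,[c],94 if name=="top" else 88).round(1)[0].tolist()))
    return out
E
python3 - <<'E'
from h import *
for n in("top","scene"):
    f=grab(n,f"pics/{n}4.png"); im=cv2.imread(f"pics/{n}0.png")
    h=cv2.cvtColor(im,cv2.COLOR_BGR2HSV)
    print(n,[h[v,u].tolist() for u,v in ([(291,201),(281,242),(329,254)] if n=="top" else [(281,232),(268,206),(217,215)])])
    for k in(im,f["image"]):
        for r in caps(f,n,k): print(n,r)
E
```

```text
top [[18, 136, 199], [19, 138, 204], [18, 136, 208]]
top ([52, 104, 8, 44, 119], [55.6, 124.9], [839.8, 787.9, 94.0])
top ([284, 194, 14, 14, 98], [290.6, 199.9], [616.4, 38.3, 94.0])
top ([274, 235, 14, 15, 100], [280.5, 242.1], [484.0, 67.0, 94.0])
top ([323, 247, 14, 14, 103], [329.2, 253.9], [451.3, -83.1, 94.0])
top ([452, 271, 22, 17, 251], [463.6, 278.8], [384.3, -494.9, 94.0])
top ([279, 274, 20, 18, 211], [288.7, 282.9], [360.7, 39.7, 94.0])
top ([284, 194, 14, 9, 84], [291.1, 198.3], [621.5, 37.0, 94.0])
top ([322, 247, 15, 14, 123], [329.1, 253.6], [452.1, -82.6, 94.0])
scene [[18, 136, 185], [18, 139, 181], [18, 137, 179]]
scene ([526, 215, 32, 24, 335], [540.1, 227.4], [966.9, 670.0, 88.0])
scene ([44, 269, 30, 18, 208], [59.0, 277.3], [488.9, -507.5, 88.0])
scene ([526, 216, 31, 23, 337], [540.1, 227.6], [967.3, 669.3, 88.0])
scene ([100, 311, 9, 12, 41], [103.2, 316.0], [663.9, -435.2, 88.0])
```

View pics/scene4.png

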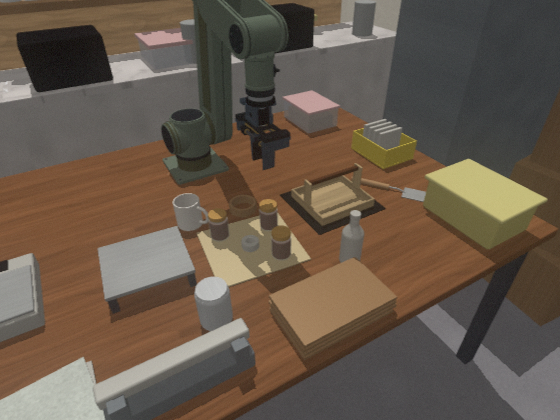

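Carrier stands upright on the mat near (335,195); the three jars are unmoved at (218,222), (268,213), (281,243). Next I press cap b.

```bash
python3 -c "
from h import *
plan((487,66,105,90))"
```

```text
[-0.0002, 0.0116, 0.123] turn z -0.34
```

Call:
send_rows:
  targets: "0 0.01 0.01 0 0 0 0;0 0.0116 0.03 0 0 0 0;0 0.0116 0.05 0 0 0 0;0 0.0116 0.07 0 0 0 0;0 0.0116 0.085 0 0 0 0;0 0.0116 0.1 0 0 0 0;0 0.0116 0.112 0 0 0 0;0 0.0116 0.12 0 0 0 0;0 0.0116 0.123 0 0 0 0;0 0.0116 0.123 0 0 0 0"

```text
time_s: 12.35
ee_pos: [487.1, 69.8, 103.9]
ee_rot: [-179.9, 0.0, 90.0]
force: [0.6, 0.3, 0.2]
gripper_width: 0.3
gripper_force: 0.0
```

Call:
send_rows:
  targets: "0 0 0.003 0 0 0 0;0 0 0.006 0 0 0 0;0 0 0.008 0 0 0 0;0 0 0.01 0 0 0 0;0 0 0.012 0 0 0 0;0 0 0.014 0 0 0 0;0 0 0.015 0 0 0 0;0 0 0.016 0 0 0 0;0 0 0.0165 0 0 0 0;0 0 0.0165 0 0 0 0"

```text
time_s: 13.18
ee_pos: [487.3, 68.9, 89.1]
ee_rot: [180.0, -0.0, 89.9]
force: [-2.0, -0.0, 5.9]
gripper_width: 0.6
gripper_force: 2.8
```

Call:
send_rows:
  targets: "0 0 0.001 0 0 0 0;0 0 0.002 0 0 0 0;0 0 0.003 0 0 0 0;0 0 0.0035 0 0 0 0;0 0 0.0035 0 0 0 0;0 0 0.0035 0 0 0 0"

```text
time_s: 13.68
ee_pos: [487.4, 68.9, 86.2]
ee_rot: [179.9, -0.0, 89.9]
force: [-2.2, -1.2, 10.2]
gripper_width: 0.6
gripper_force: 5.1
```

Call:
send_rows:
  targets: "0 0 0.0007 0 0 0 0;0 0 0.0012 0 0 0 0;0 0 0.0015 0 0 0 0;0 0 0.0015 0 0 0 0;0 0 0.0015 0 0 0 0"

```text
time_s: 14.1
ee_pos: [487.5, 68.9, 86.2]
ee_rot: [179.9, -0.0, 89.9]
force: [-5.5, -0.7, 21.3]
gripper_width: 0.8
gripper_force: 10.3
```

```bash
python3 -c "
from h import *
plan((453,-83,105,90),(453,-83,87,90))"
```

```text
[-0.152, -0.0343, -0.0188] turn z -0.09
[-0.152, -0.0343, -0.0008] turn z -0.09
```

Call:
send_rows:
  targets: "0 0 -0.01 0 0 0 0;0 0 -0.03 0 0 0 0;-0.03 -0.007 -0.045 0 0 0 0;-0.065 -0.015 -0.045 0 0 0 0;-0.1 -0.0225 -0.045 0 0 0 0;-0.13 -0.03 -0.045 0 0 0 0;-0.152 -0.034 -0.04 0 0 0 0;-0.152 -0.034 -0.03 0 0 0 0;-0.152 -0.034 -0.02 0 0 0 0;-0.152 -0.034 -0.02 0 0 0 0"

```text
time_s: 14.93
ee_pos: [451.6, -83.3, 102.0]
ee_rot: [-179.8, -0.0, 89.8]
force: [0.6, -0.0, -0.3]
gripper_width: 0.3
gripper_force: 0.0
```

Call:
send_rows:
  targets: "0 0 0.003 0 0 0 0;0 0 0.006 0 0 0 0;0 0 0.008 0 0 0 0;0 0 0.01 0 0 0 0;0 0 0.012 0 0 0 0;0 0 0.014 0 0 0 0;0 0 0.016 0 0 0 0;0 0 0.0175 0 0 0 0;0 0 0.0185 0 0 0 0;0 0 0.0185 0 0 0 0;0 0 0.0185 0 0 0 0"

```text
time_s: 15.85
ee_pos: [453.3, -82.8, 86.2]
ee_rot: [179.9, 0.0, 89.9]
force: [-3.1, 1.3, 11.0]
gripper_width: 0.7
gripper_force: 5.2
```

Call:
send_rows:
  targets: "0 0 0.0007 0 0 0 0;0 0 0.0012 0 0 0 0;0 0 0.0015 0 0 0 0;0 0 0.0015 0 0 0 0;0 0 0.0015 0 0 0 0"

```text
time_s: 16.27
ee_pos: [453.5, -82.8, 86.1]
ee_rot: [179.9, 0.0, 89.9]
force: [-5.1, 1.3, 22.4]
gripper_width: 0.4
gripper_force: 11.0
```

```bash
python3 -c "
from h import *
print(env.state()['ee_pos'],env.state()['force'])
plan((618,37,106,90),(618,37,86,90))"
```

```text
[453.45727008 -82.80608185  86.14369831] [-5.10289563  1.31895124 22.35476801]
[0.12, 0.1644, -0.0199] turn z -0.06
[0.12, 0.1644, 0.0001] turn z -0.06
```

Call:
send_rows:
  targets: "0 0 -0.01 0 0 0 0;0 0 -0.03 0 0 0 0;0.02 0.028 -0.045 0 0 0 0;0.04 0.055 -0.045 0 0 0 0;0.06 0.082 -0.045 0 0 0 0;0.08 0.11 -0.045 0 0 0 0;0.1 0.137 -0.045 0 0 0 0;0.12 0.1644 -0.045 0 0 0 0;0.12 0.1644 -0.03 0 0 0 0;0.12 0.1644 -0.022 0 0 0 0;0.12 0.1644 -0.022 0 0 0 0;0.12 0.1644 -0.022 0 0 0 0"

```text
time_s: 17.27
ee_pos: [616.2, 36.4, 104.6]
ee_rot: [-179.8, 0.0, 89.9]
force: [-0.3, -0.2, -0.0]
gripper_width: 0.3
gripper_force: 0.0
```

Call:
send_rows:
  targets: "0 0 0.003 0 0 0 0;0 0 0.006 0 0 0 0;0 0 0.008 0 0 0 0;0 0 0.01 0 0 0 0;0 0 0.012 0 0 0 0;0 0 0.014 0 0 0 0;0 0 0.016 0 0 0 0;0 0 0.018 0 0 0 0;0 0 0.02 0 0 0 0;0 0 0.0205 0 0 0 0;0 0 0.0205 0 0 0 0"

```text
time_s: 18.18
ee_pos: [617.6, 36.7, 86.2]
ee_rot: [180.0, 0.0, 89.9]
force: [-2.2, -0.6, 8.1]
gripper_width: 0.6
gripper_force: 3.8
```

Call:
send_rows:
  targets: "0 0 0.0007 0 0 0 0;0 0 0.0014 0 0 0 0;0 0 0.002 0 0 0 0;0 0 0.002 0 0 0 0;0 0 0.002 0 0 0 0"

```text
time_s: 18.6
ee_pos: [617.8, 36.7, 86.2]
ee_rot: [179.9, 0.0, 89.9]
force: [-5.5, -1.0, 17.6]
gripper_width: 0.5
gripper_force: 8.5
```

Call:
send_rows:
  targets: "0 0 -0.01 0 0 0 0;0 0 -0.03 0 0 0 0;0 0 -0.05 0 0 0 100;0 0 -0.07 0 0 0 100;0 0 -0.07 0 0 0 100;0 0 -0.07 0 0 0 100;0 0 -0.07 0 0 0 100"

```text
time_s: 19.18
ee_pos: [616.9, 36.8, 151.8]
ee_rot: [-179.9, 0.0, 89.9]
force: [-0.4, 0.8, -0.7]
gripper_width: 31.3
gripper_force: 0.0
```

Run:
```python
from h import *
print(env.state()['ee_pos'])
t=grab("top"); f=grab("scene")
for r in caps(t,"top"): print(r)
a=t["image"][180:290,150:370]; b=f["image"][160:280,190:410]
c=np.zeros((240,220,3),np.uint8); c[:110]=a; c[115:235]=b
cv2.imwrite("pics/c5.png",cv2.resize(np.hstack([a,b[:110]]),None,fx=1.8,fy=1.8) if 0 else cv2.resize(c,None,fx=2.5,fy=2.5,interpolation=cv2.INTER_CUBIC))
```

```text
[616.91488491  36.77592103 151.82429687]
```

View pics/c5.png

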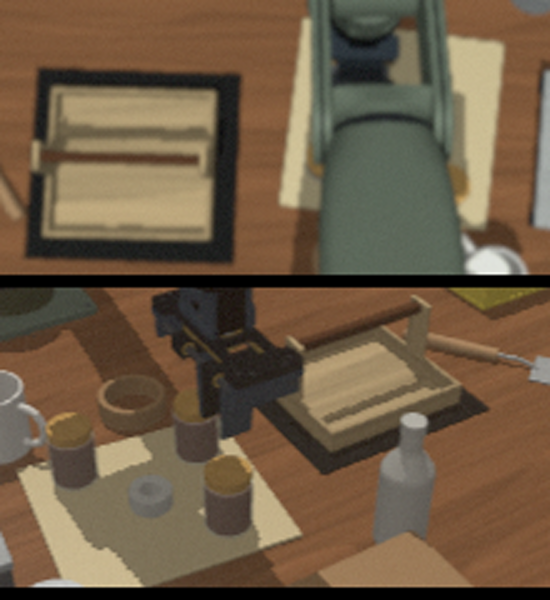

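Caps all look home; the carrier is upright on the mat, inside its edges. Turn the gripper by 90° and go to grip jar a.

Call:
send_rows:
  targets: "0 0 0 0 0 -7 100;0 0 0 0 0 -14 100;0 0 0 0 0 -21 100;0 0 0 0 0 -28 100;0 0 0 0 0 -35 100;0 0 0 0 0 -42 100;0 0 0 0 0 -49 100;0 0 0 0 0 -56 100;0 0 0 0 0 -63 100;0 0 0 0 0 -70 100;0 0 0 0 0 -77 100;0 0 0 0 0 -84 100"

```text
time_s: 20.28
ee_pos: [616.9, 36.8, 151.4]
ee_rot: [-180.0, -0.1, 174.3]
force: [0.9, -0.0, -0.0]
gripper_width: 91.3
gripper_force: 0.0
```

Run:
```python
from h import *
t=grab("top"); s=grab("scene")
e=ray(t,np.array([(37,155),(206,160)])/2.5+[150,180],114); print("bar",e,e.mean(0))
plan((617.5,37,152,180),(617.5,37,33,180))
```

```text
bar [[474.8123064  416.1979785  114.        ]
 [473.34598403 212.5354802  114.        ]] [474.07914522 314.36672935 114.        ]
[-0.0005, 0.0003, -0.0005] turn z -6.1
[-0.0005, 0.0003, 0.1185] turn z -6.1
```

Call:
send_rows:
  targets: "0 0 0.01 0 0 -3 100;0 0 0.03 0 0 -6 100;0 0 0.05 0 0 -6 100;0 0 0.07 0 0 -6 100;0 0 0.09 0 0 -6 100;0 0 0.105 0 0 -6 100;0 0 0.115 0 0 -6 100;0 0 0.1185 0 0 -6 100;0 0 0.1185 0 0 -6 100"

```text
time_s: 21.13
ee_pos: [617.0, 36.8, 33.3]
ee_rot: [-180.0, -0.1, 179.8]
force: [0.1, 0.1, -0.5]
gripper_width: 91.4
gripper_force: 0.0
```

Call:
send_rows:
  targets: "0 0 0 0 0 0 45;0 0 0 0 0 0 45;0 0 0 0 0 0 45;0 0 0 0 0 0 45;0 0 0 0 0 0 45;0 0 0 0 0 0 45;0 0 0 0 0 0 45;0 0 0 0 0 0 45"
  grip_force: 20

```text
time_s: 21.8
ee_pos: [617.9, 37.3, 35.0]
ee_rot: [180.0, 0.1, 179.9]
force: [-0.1, 3.7, 3.9]
gripper_width: 57.1
gripper_force: 20.0
```

Call:
send_rows:
  targets: "0 0 -0.01 0 0 0 45;0 0 -0.03 0 0 0 45;0 0 -0.06 0 0 0 45;0 0 -0.09 0 0 0 45;0 0 -0.12 0 0 0 45;0 0 -0.145 0 0 0 45;0 0 -0.155 0 0 0 45;0 0 -0.155 0 0 0 45"
  grip_force: 30

```text
time_s: 22.47
ee_pos: [618.7, 36.5, 191.9]
ee_rot: [-180.0, 0.3, 179.9]
force: [1.2, -1.0, -2.9]
gripper_width: 57.9
gripper_force: 30.0
```

Run:
```python
from h import *
print(env.state()["force"],env.state()["gripper_width"])
plan((531,272,190,180),(531,272,45,180))
```

```text
[ 1.1660759  -1.0416869  -2.89677732] 57.88708082546253
[0.088, 0.2354, 0.0019] turn z -0.08
[0.088, 0.2354, 0.1469] turn z -0.08
```

Call:
send_rows:
  targets: "0.008 0.02 0 0 0 0 45;0.02 0.055 0 0 0 0 45;0.034 0.09 0 0 0 0 45;0.047 0.125 0 0 0 0 45;0.06 0.16 0 0 0 0 45;0.072 0.195 0 0 0 0 45;0.082 0.22 0 0 0 0 45;0.088 0.233 0 0 0 0 45;0.088 0.2354 0 0 0 0 45;0.088 0.2354 0 0 0 0 45;0.088 0.2354 0 0 0 0 45"

```text
time_s: 23.38
ee_pos: [529.9, 271.0, 188.3]
ee_rot: [-179.9, -0.1, 179.9]
force: [-0.4, -0.3, -2.6]
gripper_width: 57.7
gripper_force: 30.0
```

Run:
```python
from h import *
plan((531,272,48,180))
f=grab("scene"); t=grab("top")
print(env.state()["ee_pos"])
for r in caps(t,"top"): print(r)
a=f["image"][100:260,190:410]; cv2.imwrite("pics/c6.png",cv2.resize(a,None,fx=2.5,fy=2.5,interpolation=cv2.INTER_CUBIC))
```

```text
[-0.0011, 0.001, 0.1403] turn z -0.11
[530.30058532 270.77225664 188.77808624]
([245, 214, 18, 46, 325], [251.2, 235.4], [502.6, 157.6, 94.0])
([274, 236, 14, 14, 115], [280.1, 242.3], [483.4, 68.1, 94.0])
([322, 247, 15, 15, 120], [329.1, 254.1], [450.6, -82.6, 94.0])
([281, 274, 18, 18, 218], [289.0, 282.7], [361.5, 38.6, 94.0])
```

View pics/c6.png

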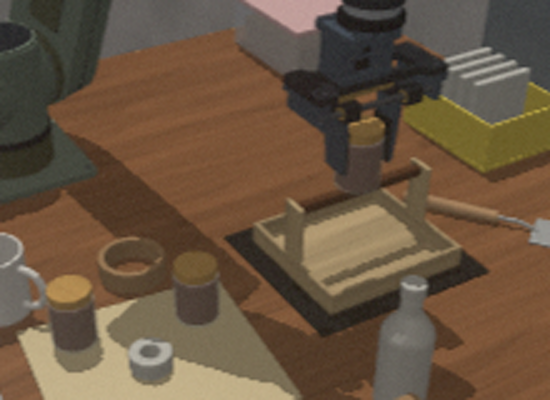

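The upright jar hangs above the carrier's front half at crop (362,165); the other jars are unmoved. Lowering it in.

Call:
send_rows:
  targets: "0 0 0.015 0 0 0 45;0 0 0.035 0 0 0 45;0 0 0.06 0 0 0 45;0 0 0.085 0 0 0 45;0 0 0.105 0 0 0 45;0 0 0.12 0 0 0 45;0 0 0.132 0 0 0 45;0 0 0.14 0 0 0 45;0 0 0.144 0 0 0 45;0 0 0.147 0 0 0 45;0 0 0.147 0 0 0 45;0 0 0.147 0 0 0 45"

```text
time_s: 24.48
ee_pos: [530.4, 272.3, 43.0]
ee_rot: [180.0, 0.1, 179.9]
force: [-0.5, 0.3, -2.9]
gripper_width: 57.3
gripper_force: 30.0
```

Call:
send_rows:
  targets: "0 0 0.001 0 0 0 45;0 0 0.002 0 0 0 45;0 0 0.003 0 0 0 45;0 0 0.004 0 0 0 45;0 0 0.005 0 0 0 45;0 0 0.005 0 0 0 45;0 0 0.005 0 0 0 45"

```text
time_s: 25.07
ee_pos: [529.9, 272.4, 38.0]
ee_rot: [180.0, 0.0, 179.9]
force: [-2.0, -0.8, 4.0]
gripper_width: 57.7
gripper_force: 30.0
```

Call:
send_rows:
  targets: "0 0 -0.0005 0 0 0 72;0 0 -0.0005 0 0 0 72;0 0 -0.0005 0 0 0 72;0 0 -0.0005 0 0 0 72;0 0 -0.02 0 0 0 72;0 0 -0.05 0 0 0 72;0 0 -0.08 0 0 0 72;0 0 -0.11 0 0 0 72;0 0 -0.14 0 0 0 72;0 0 -0.15 0 0 0 100;0 0 -0.15 0 0 0 100"

```text
time_s: 25.98
ee_pos: [531.5, 273.1, 190.3]
ee_rot: [179.8, 0.3, 179.9]
force: [-0.1, 0.2, -0.5]
gripper_width: 76.2
gripper_force: 0.0
```

Run:
```python
from h import *
print(env.state()["ee_pos"],env.state()["force"])
plan((486,68,186,180),(486,68,33,180))
```

```text
[531.49763938 273.08985115 190.31773022] [-0.12727818  0.17939896 -0.48676536]
[0.0452, -0.2052, 0.0043] turn z -0.08
[0.0452, -0.2052, 0.1573] turn z -0.08
```

Call:
send_rows:
  targets: "0.008 -0.035 0.002 0 0 0 100;0.016 -0.07 0.004 0 0 0 100;0.024 -0.11 0.004 0 0 0 100;0.032 -0.145 0.004 0 0 0 100;0.04 -0.18 0.004 0 0 0 100;0.045 -0.205 0.01 0 0 0 100;0.045 -0.205 0.04 0 0 0 100;0.045 -0.205 0.07 0 0 0 100;0.045 -0.205 0.1 0 0 0 100;0.045 -0.205 0.13 0 0 0 100;0.045 -0.205 0.15 0 0 0 100;0.045 -0.205 0.156 0 0 0 100"

```text
time_s: 26.98
ee_pos: [480.3, 66.8, 26.6]
ee_rot: [-179.9, -0.6, 179.9]
force: [-0.1, -0.1, 0.1]
gripper_width: 91.0
gripper_force: 0.0
```

Call:
send_rows:
  targets: "0 0 0 0 0 0 100;0 0 0 0 0 0 45;0 0 0 0 0 0 45;0 0 0 0 0 0 45;0 0 0 0 0 0 45;0 0 0 0 0 0 45;0 0 0 0 0 0 45;0 0 0 0 0 0 45"
  grip_force: 20

```text
time_s: 27.65
ee_pos: [485.1, 67.7, 32.2]
ee_rot: [180.0, 0.1, 179.9]
force: [-1.0, 0.1, 6.5]
gripper_width: 57.5
gripper_force: 20.0
```

Call:
send_rows:
  targets: "0 0 0 0 0 0 45;0 0 -0.01 0 0 0 45;0 0 -0.03 0 0 0 45;0 0 -0.06 0 0 0 45;0 0 -0.09 0 0 0 45;0 0 -0.12 0 0 0 45;0 0 -0.145 0 0 0 45;0 0 -0.155 0 0 0 45;0 0 -0.155 0 0 0 45"
  grip_force: 30

```text
time_s: 28.4
ee_pos: [485.8, 67.4, 188.2]
ee_rot: [180.0, 0.3, 179.9]
force: [0.5, -0.4, -3.0]
gripper_width: 57.8
gripper_force: 30.0
```

Run:
```python
from h import *
print(env.state()["force"],env.state()["gripper_width"])
plan((531,364,190,180),(531,364,45,180))
```

```text
[ 0.50488479 -0.39546385 -2.98708044] 57.80587529761855
[-0.0448, 0.2967, -0.0018] turn z -0.08
[-0.0448, 0.2967, 0.1432] turn z -0.08
```

Call:
send_rows:
  targets: "-0.003 0.02 0 0 0 0.5 45;-0.009 0.055 0 0 0 1 45;-0.014 0.09 0 0 0 1.5 45;-0.02 0.125 0 0 0 2 45;-0.025 0.16 0 0 0 2.5 45;-0.031 0.195 0 0 0 3 45;-0.036 0.23 0 0 0 3.5 45;-0.041 0.26 0 0 0 4 45;-0.044 0.28 0 0 0 4.5 45;-0.046 0.292 0 0 0 5 45;-0.046 0.2957 0 0 0 5 45;-0.046 0.2957 0 0 0 5 45"

```text
time_s: 29.4
ee_pos: [530.3, 362.7, 184.3]
ee_rot: [-179.9, -0.1, 175.0]
force: [-0.2, 0.2, -1.8]
gripper_width: 57.6
gripper_force: 30.0
```

Call:
send_rows:
  targets: "0 0 0 0 0 0 45;0 0 0.015 0 0 0 45;0 0 0.035 0 0 0 45;0 0 0.06 0 0 0 45;0 0 0.085 0 0 0 45;0 0 0.105 0 0 0 45;0 0 0.12 0 0 0 45;0 0 0.132 0 0 0 45;0 0 0.14 0 0 0 45;0 0 0.144 0 0 0 45;0 0 0.144 0 0 0 45;0 0 0.144 0 0 0 45"

```text
time_s: 30.4
ee_pos: [531.5, 363.1, 43.0]
ee_rot: [180.0, 0.1, 174.9]
force: [1.0, -0.0, -2.2]
gripper_width: 57.9
gripper_force: 30.0
```

Call:
send_rows:
  targets: "0 0 0.001 0 0 0 45;0 0 0.002 0 0 0 45;0 0 0.003 0 0 0 45;0 0 0.004 0 0 0 45;0 0 0.005 0 0 0 45;0 0 0.006 0 0 0 45;0 0 0.0065 0 0 0 45;0 0 0.0065 0 0 0 45;0 0 0.0065 0 0 0 45"

```text
time_s: 31.15
ee_pos: [531.0, 363.0, 35.7]
ee_rot: [-180.0, -0.0, 174.9]
force: [0.4, -0.2, -2.0]
gripper_width: 57.6
gripper_force: 30.0
```

Call:
send_rows:
  targets: "0 0 0.0005 0 0 0 45;0 0 0.001 0 0 0 45;0 0 0.001 0 0 0 45;0 0 0.001 0 0 0 45"

```text
time_s: 31.48
ee_pos: [531.1, 363.1, 35.2]
ee_rot: [180.0, 0.0, 174.9]
force: [-1.2, -1.1, 2.0]
gripper_width: 57.3
gripper_force: 30.0
```

Contact. Release and retreat.

Call:
send_rows:
  targets: "0 0 0 0 0 0 72;0 0 0 0 0 0 72;0 0 0 0 0 0 72;0 0 0 0 0 0 72;0 0 -0.02 0 0 0 72;0 0 -0.05 0 0 0 72;0 0 -0.08 0 0 0 72;0 0 -0.11 0 0 0 72;0 0 -0.14 0 0 0 72;0 0 -0.15 0 0 0 100;0 0 -0.15 0 0 0 100"

```text
time_s: 32.4
ee_pos: [532.5, 364.0, 188.1]
ee_rot: [179.8, 0.3, 174.9]
force: [-0.4, -0.1, 0.7]
gripper_width: 76.4
gripper_force: 0.0
```

Run:
```python
from h import *
print(env.state()["ee_pos"],env.state()["force"])
t=grab("top"); f=grab("scene")
for r in caps(t,"top"): print(r)
plan((453,-83,186,180),(453,-83,36,180))
a=f["image"][100:260,190:410]; cv2.imwrite("pics/c7.png",cv2.resize(a,None,fx=2.5,fy=2.5,interpolation=cv2.INTER_CUBIC))
```

```text
[532.46184271 363.97661216 188.12400371] [-0.39058746 -0.09186344  0.66750294]
([52, 104, 8, 47, 141], [55.4, 126.8], [833.4, 787.6, 94.0])
([49, 152, 6, 20, 76], [51.4, 161.5], [720.3, 789.5, 94.0])
([220, 171, 16, 16, 115], [226.1, 178.6], [679.3, 241.6, 94.0])
([189, 185, 7, 10, 46], [192.0, 190.1], [640.1, 346.4, 94.0])
([208, 219, 15, 15, 124], [215.0, 226.2], [528.4, 269.8, 94.0])
([145, 229, 18, 23, 208], [154.6, 237.7], [488.8, 453.1, 94.0])
([322, 247, 14, 14, 113], [328.7, 253.7], [451.8, -81.5, 94.0])
([269, 265, 17, 20, 117], [274.5, 272.0], [392.5, 83.3, 94.0])
([279, 274, 20, 18, 219], [288.8, 282.8], [361.1, 39.2, 94.0])
([224, 286, 19, 32, 201], [234.6, 298.1], [311.9, 201.9, 94.0])
[0.0377, -0.4508, -0.0024] turn z -5.08
[0.0377, -0.4508, 0.1476] turn z -5.08
```

View pics/c7.png

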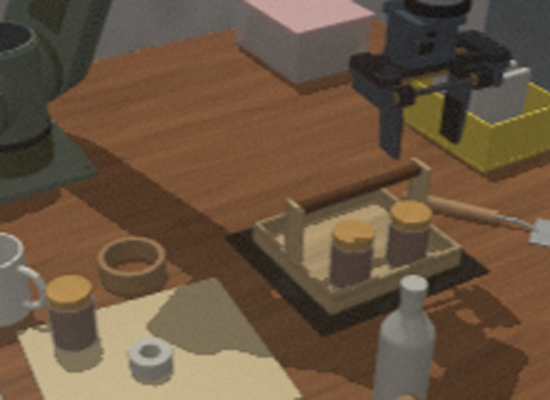

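Two jars stand upright in the front half at crop (352,255) and (410,232). Jar c is still at (73,315), so I fetch it now.

Call:
send_rows:
  targets: "0.002 -0.03 -0.002 0 0 -1 100;0.005 -0.07 -0.002 0 0 -2 100;0.009 -0.11 -0.002 0 0 -3 100;0.012 -0.15 -0.002 0 0 -4 100;0.015 -0.19 -0.002 0 0 -5 100;0.019 -0.23 -0.002 0 0 -5 100;0.022 -0.27 -0.002 0 0 -5 100;0.026 -0.31 -0.002 0 0 -5 100;0.029 -0.35 -0.002 0 0 -5 100;0.033 -0.39 -0.002 0 0 -5 100;0.036 -0.43 -0.002 0 0 -5 100;0.0377 -0.4508 -0.002 0 0 -5 100"

```text
time_s: 33.5
ee_pos: [451.0, -85.7, 184.5]
ee_rot: [-180.0, -0.3, 179.8]
force: [-0.4, 0.1, -0.3]
gripper_width: 91.3
gripper_force: 0.0
```

Call:
send_rows:
  targets: "0 0 0 0 0 0 100;0 0 0.015 0 0 0 100;0 0 0.04 0 0 0 100;0 0 0.065 0 0 0 100;0 0 0.09 0 0 0 100;0 0 0.115 0 0 0 100;0 0 0.135 0 0 0 100;0 0 0.145 0 0 0 100;0 0 0.149 0 0 0 100;0 0 0.149 0 0 0 100;0 0 0.149 0 0 0 100"

```text
time_s: 34.42
ee_pos: [453.3, -82.2, 37.4]
ee_rot: [180.0, -0.1, 179.9]
force: [0.1, -1.0, 0.3]
gripper_width: 91.4
gripper_force: 0.0
```

Call:
send_rows:
  targets: "0 0 0 0 0 0 45;0 0 0 0 0 0 45;0 0 0 0 0 0 45;0 0 0 0 0 0 45;0 0 0 0 0 0 45;0 0 0 0 0 0 45;0 0 0 0 0 0 45;0 0 0 0 0 0 45"
  grip_force: 20

```text
time_s: 35.08
ee_pos: [453.7, -82.7, 38.2]
ee_rot: [-180.0, 0.0, 179.9]
force: [-0.9, 1.1, 3.8]
gripper_width: 57.5
gripper_force: 20.0
```

Call:
send_rows:
  targets: "0 0 0 0 0 0 45;0 0 -0.01 0 0 0 45;0 0 -0.03 0 0 0 45;0 0 -0.06 0 0 0 45;0 0 -0.09 0 0 0 45;0 0 -0.12 0 0 0 45;0 0 -0.145 0 0 0 45;0 0 -0.155 0 0 0 45;0 0 -0.155 0 0 0 45"
  grip_force: 30

```text
time_s: 35.83
ee_pos: [454.9, -83.1, 195.0]
ee_rot: [-179.9, 0.3, 179.9]
force: [0.1, 0.5, -2.7]
gripper_width: 57.5
gripper_force: 30.0
```

Run:
```python
from h import *
print(env.state()["force"],env.state()["gripper_width"])
plan((421,275,193,180),(421,275,45,180))
```

```text
[ 0.13121836  0.50352133 -2.70497183] 57.53521873654815
[0.0344, 0.358, 0.002] turn z -0.08
[0.0344, 0.358, 0.15] turn z -0.08
```

Call:
send_rows:
  targets: "0.002 0.02 0 0 0 0 45;0.005 0.055 0 0 0 0 45;0.009 0.095 0 0 0 0 45;0.013 0.135 0 0 0 0 45;0.017 0.175 0 0 0 0 45;0.02 0.21 0 0 0 0 45;0.024 0.245 0 0 0 0 45;0.027 0.28 0 0 0 0 45;0.03 0.31 0 0 0 0 45;0.0325 0.335 0 0 0 0 45;0.0335 0.35 0 0 0 0 45;0.0335 0.357 0 0 0 0 45"

```text
time_s: 36.83
ee_pos: [419.3, 275.9, 190.7]
ee_rot: [-179.9, -0.2, -179.9]
force: [-0.3, -0.5, -2.3]
gripper_width: 57.5
gripper_force: 30.0
```

Call:
send_rows:
  targets: "0 0 0 0 0 0 45;0 0 0 0 0 0 45;0 0 0.015 0 0 0 45;0 0 0.035 0 0 0 45;0 0 0.06 0 0 0 45;0 0 0.085 0 0 0 45;0 0 0.105 0 0 0 45;0 0 0.12 0 0 0 45;0 0 0.132 0 0 0 45;0 0 0.14 0 0 0 45;0 0 0.142 0 0 0 45;0 0 0.142 0 0 0 45"

```text
time_s: 37.83
ee_pos: [420.5, 273.5, 50.5]
ee_rot: [-180.0, -0.0, 179.9]
force: [-0.9, -0.3, -2.5]
gripper_width: 57.9
gripper_force: 30.0
```

Call:
send_rows:
  targets: "0 0 0.002 0 0 0 45;0 0 0.004 0 0 0 45;0 0 0.0055 0 0 0 45;0 0 0.0065 0 0 0 45;0 0 0.0075 0 0 0 45;0 0 0.0085 0 0 0 45;0 0 0.0095 0 0 0 45;0 0 0.0095 0 0 0 45;0 0 0.0095 0 0 0 45"

```text
time_s: 38.58
ee_pos: [420.5, 274.4, 41.3]
ee_rot: [-180.0, -0.0, 179.9]
force: [-0.1, 0.2, -2.3]
gripper_width: 57.8
gripper_force: 30.0
```

Call:
send_rows:
  targets: "0 0 0.0005 0 0 0 45;0 0 0.001 0 0 0 45;0 0 0.001 0 0 0 45;0 0 0.001 0 0 0 45"

```text
time_s: 38.92
ee_pos: [420.6, 274.4, 41.2]
ee_rot: [180.0, 0.0, 179.9]
force: [-1.5, -1.3, 5.7]
gripper_width: 57.2
gripper_force: 30.0
```

Call:
send_rows:
  targets: "0 0 0 0 0 0 72;0 0 0 0 0 0 72;0 0 0 0 0 0 72;0 0 0 0 0 0 72;0 0 -0.02 0 0 0 72;0 0 -0.05 0 0 0 72;0 0 -0.08 0 0 0 72;0 0 -0.11 0 0 0 72;0 -0.03 -0.15 0 0 0 72;0 -0.07 -0.17 0 0 0 72;0 -0.11 -0.18 0 0 0 72;0 -0.15 -0.18 0 0 0 72"

```text
time_s: 39.92
ee_pos: [421.6, 131.6, 222.6]
ee_rot: [179.9, 0.3, -180.0]
force: [0.7, -0.1, 0.4]
gripper_width: 65.5
gripper_force: 0.0
```

Call:
send_rows:
  targets: "0 -0.04 0 0 0 0 72;0 -0.08 0 0 0 0 72;0 -0.12 0 0 0 0 72;0 -0.16 0 0 0 0 72;0 -0.2 0 0 0 0 72;0 -0.24 0 0 0 0 72;0 -0.28 0 0 0 0 72;0 -0.3 0 0 0 0 72;0 -0.3 0 0 0 0 72"

```text
time_s: 40.67
ee_pos: [419.9, -171.5, 219.7]
ee_rot: [-179.9, 0.0, 179.6]
force: [-0.4, -0.1, 0.1]
gripper_width: 65.7
gripper_force: 0.0
```

Run:
```python
from h import *
print(env.state()["ee_pos"],env.state()["force"])
t=grab("top"); f=grab("scene")
a=cv2.resize(t["image"][190:290,150:360],(504,240),interpolation=cv2.INTER_CUBIC); b=cv2.resize(f["image"][150:300,190:400],(504,360),interpolation=cv2.INTER_CUBIC)
cv2.imwrite("pics/c8.png",np.vstack([a,b]))
```

```text
[ 419.94757624 -171.51431279  219.70330315] [-0.36978147 -0.13135839  0.114433  ]
```

View pics/c8.png

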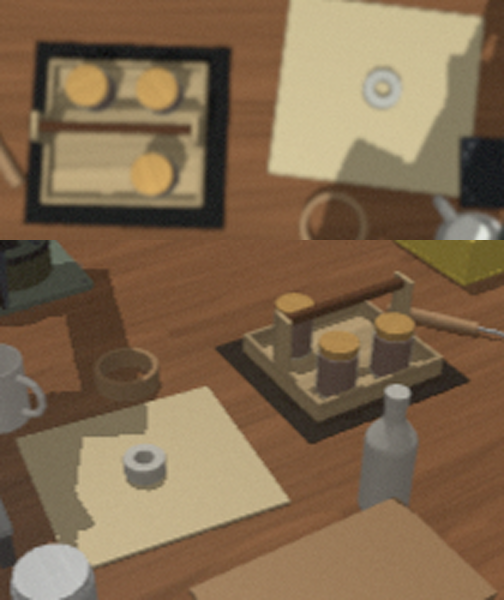

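All three jars stand upright in the carrier, with caps at crop (87,86), (157,88) and (152,173). The carrier is inside the mat, the roll is unmoved at (382,88), and the board is clear.

```bash
python3 -c "
from workcell import env
print(env.job_done())"
```

```text
the job is handed in; nothing more can be done
None
```

I handed the job in at about 41 s: the carrier is upright on the mat with all three jars (only three were present) standing in it, caps pressed home and nothing else on the table disturbed in the last pictures; the hand-in returned no verdict.

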